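# Fit the heat sink and close the control unit

## Robot

A 6-joint arm with a two-finger parallel gripper is mounted at the origin on a cart in front of the work surface, level with it; the furniture and walls round the work are solid. World frame = base frame: x ahead of the robot, y to its left, z up, the work surface at z = 0. Lengths are in m, angles in degrees, forces in N, time in s.
With the tool pointing down it reaches from about 0.375 to 0.75 m from the base axis. Payload 9 kg.
Tool frame: the origin (TCP) lies where the fingers leave the gripper's body, on its centre line; the fingertips stand 73 mm ahead of it and the grasp point (between the pads) lies 54 mm ahead of it (robot.tip_reach is the distance from the TCP to the fingertips, in m); z points along the fingers, y is the line along which they close (so a half turn about z gives the same grasp; the last joint's range is limited). The gripper opens to 85 mm and grips with 20 to 120 N. Pads are 22 mm wide; open, the fingers measure 114 mm over their backs; the gripper's body (76 mm by 85 mm) begins 54 mm behind the grasp point. The pads swing forward as they close: fully open they stand 13 mm farther back than shut.
Start: joints at [57.657, 5.964, 5.575, 89.605, 0, 77.527], TCP at [0.204, 0.564, 0.304] pointing down, gripper open.
Joint ranges: [-171.21, 171.21], [-48.23, 106.86], [-62.78, 66.21], [-105.2, 120.99], [-86.42, 89.51], [-180, 180]. Speed limits (degrees/s): [127.2, 127.2, 147.25, 180, 180, 180].

## Interface

Orientations are given as [roll, pitch, yaw] about the fixed x, y, z axes, in that order (R = Rz(yaw) Ry(pitch) Rx(roll)).
In Python, from plant import robot gives the robot as it stands. Calls block until the motion is done:
- robot.move_pose(position, orientation): joint-space move of the TCP to a pose.
- robot.line_to(position, vel=0.15, rotation=None, guard=None): straight line of the TCP; rotation=None keeps the orientation; vel is the mean speed in m/s. With guard (N) it stops when the force on the tool has changed by that much, and returns True; else False.
- robot.goto_joints(angles): joint-space move.
- robot.set_gripper(opening): finger opening in m; the grip force is fixed at half the most; returns when the fingers have stopped.
- robot.pause(seconds).
- robot.ik(position, orientation): joint angles nearest the present ones, or None.
- robot.observe(): the state.
- robot.grab_frame(name): name is "side" or "top" or "wrist"; returns the picture (400x640x3 uint8, blue, green, red); there is no depth.
- robot.get_calibration(name): a dict with "vertical_fov" (degrees; the focal length in pixels is half the picture's height over the tangent of half this angle, whatever the lens; pixels are square), "cx", "cy" (the principal point, pixels), "rvec" (rotation vector, rad) and "tvec" (3), from world to camera coordinates, as OpenCV has them. Camera axes: x right, y down, z forward; pixel columns grow to the right and rows downward; lengths in m; the calibration is good to about 2 mm. A picture is of the moment at which its call begins: read the wrist's pose just before it. get_calibration takes no time and is no camera call; for the wrist camera it gives the pose at the moment of the call.
A pose or a line that the arm cannot do raises robot.IKError and nothing moves.
- robot.job_done(): hands the job in; it is judged then, once.
The state is a dict: "time": time; "q": joint angles; "qvel": joint speeds; "joint_torque": joint torques, N m; "tool_pos": TCP position; "tcp_rot": TCP orientation; "ft_force": force on the tool from outside, world axes, zero at the start; "torque": the same for the moment, N m; "gripper_width": finger opening in m; "gripper_force": force on a finger pad.
Only numpy, scipy, OpenCV 4.12 (cv2) and the standard library are available. Lean on these libraries where they do the work, as an engineer would, in place of code of your own. Each camera call takes 0.05 s, during which the arm holds its last target. There are 200 camera calls.

## Task

Finish the repair of the open grey control unit: stand the loose heat sink, fins up, squarely on the light blue thermal pad inside it and let go, then set the aluminium cover with the black handle on the unit with its notch round the black connector, so that it sits down on the rim all round, level. Put both down, do not let them fall, and leave the multimeter, the solder spool and the screwdriver where they are.

Things in the scene. Friction and masses are not known exactly. Their poses are not given: they have to be found in the camera images.
- unit: Open-topped grey case, loose, about 1.6 kg, 124 (x) x 150 (y) x 52 mm high, walls 4 mm. Origin: centre of underside, z up. Inside: green board, top at z = 10 mm; capacitors 24 mm high at x = +-34, y = 50; posts 36 mm high at x = +-50, y = +-62. A black connector block, 30 mm wide in x, stands in the middle of the +y wall (y = 58 to 78) and rises 8 mm above the rim.
- pad_top (a point): Centre of the top face of the light blue square thermal pad (44 x 44 mm, sides parallel to the case) in the case, 14 mm above the case's underside and 8 mm from the case's middle towards -y; the face is 38 mm below the rim. Axes as the case's.
- unit_rim (a point): Centre of the case's open mouth, in the plane of the rim, 52 mm above the case's underside. Axes as the case's.
- cover: Loose aluminium cover, about 0.3 kg, plate 124 (x) x 150 (y) x 3 mm, lying right way up on a black rubber cord 6 mm thick under its edge, which fits inside the case's rim with 2 mm to spare each side. Origin: centre, at the cord's underside, z up. A notch 36 wide, 18 deep in its +y end takes the case's connector, so when seated its x and y axes point as the case's.
- cover_seat (a point): Centre of the underside of the cover's plate, 6 mm above the cover's origin; when the cover is seated, this point coincides with unit_rim.
- cover_grip (a point): Middle of the cover's black bar handle, 32 mm above the cover's origin. The bar is 70 mm long along the cover's y, 12 mm wide in x and 14 mm high (its underside 16 mm above the plate's top); posts stand at its ends and the 46 mm between them are open below.
- heat_sink: Loose aluminium heat sink with upright fins, 40 x 40 x 26 mm high, lying right way up on the table. Origin: centre of its flat underside; z up through the fins; x and y along its sides. Any of its four square turns on the pad is right.
- meter: Blue-green multimeter, 142 (x) x 69 (y) x 44 mm, a bystander; origin: centre of its underside.
- spool: Blue spool of solder, 53 mm diameter, 33 mm high, nearest the middle of the desk, a bystander; origin: centre of its underside.
- driver: Screwdriver with a black and red handle, 160 mm long along its y, 16 mm thick, lying on the table, a bystander; origin: centre of its underside.

How it is judged (in metres and radians):
On the way:
1. the heat sink stands squarely on the pad, let go, with the unit still open (distance between heat_sink and pad_top below 0.007 m and angle between the z axis of heat_sink and the z axis of unit, either way round below 0.06 rad and (angle between the x axis of heat_sink and the x axis of unit, either way round below 0.2 rad or angle between the x axis of heat_sink and the y axis of unit, either way round below 0.2 rad) and contact force between the fingers and heat_sink below 0.05 N and horizontal distance between cover_seat and unit_rim above 0.1 m), for 0.2 s.
At the end, for the whole second after the job is handed in: Heat sink fins up on the pad, centred within 7 mm, square within 0.2 rad; cover at rest, seated on the rim, notch round the connector: centred within 4 mm, plate within 2 mm of the rim, parallel to it within 0.02 rad, level within 0.03 rad; unit upright (distance between heat_sink and pad_top below 0.007 m and angle between the z axis of heat_sink and the z axis of unit, either way round below 0.06 rad and (angle between the x axis of heat_sink and the x axis of unit, either way round below 0.2 rad or angle between the x axis of heat_sink and the y axis of unit, either way round below 0.2 rad) and horizontal distance between cover_seat and unit_rim below 0.004 m and z of cover_seat in the frame of unit between 0.05 and 0.054 m and angle between the z axis of cover and the z axis of unit, either way round below 0.02 rad and angle between each of cover, unit's own z axis and vertical below 0.03 rad and linear speed of cover below 0.01 m/s); the robot touches nothing.
It fails at once if the heat sink was let fall (free of the fingers and moving faster than 0.5 m/s) (linear speed of heat_sink above 0.5 m/s and contact force between the fingers and heat_sink below 0.05 N).
It fails at once if the cover was let fall (free of the fingers and moving faster than 0.5 m/s) (linear speed of cover above 0.5 m/s and contact force between the fingers and cover below 0.05 N).
It fails at once if the multimeter was moved more than 30 mm (distance of meter from where it was at the start of the episode above 0.03 m).
It fails at once if the solder spool was moved more than 30 mm (distance of spool from where it was at the start of the episode above 0.03 m).
It fails at once if the screwdriver was moved more than 30 mm (distance of driver from where it was at the start of the episode above 0.03 m).
It also fails if it takes over 58 s, if anything falls off the work surface, if the arm or the gripper's body presses on something with over 40 N, if the wrist force passes 120 N, or if a joint passes its speed limit or range.

## Working session

There is one attempt and no reset: what is moved stays moved. The work goes in short steps, each a Python script; the robot and the scene stay as the last script left them, time stands still between calls to the robot, and variables do not carry over. Pictures are saved under pics/ and viewed, at most 10 in all, crops included, and the job is handed in when it is done.

```bash
ls; mkdir -p pics; python3 - <<'E'
from plant import robot
import cv2, json
for n in("top","side"):
    im=robot.grab_frame(n); cv2.imwrite(f"pics/{n}0.png",im); print(n,robot.get_calibration(n))
s=robot.observe(); print(s["time"],s["tool_pos"],s["tcp_rot"],s["gripper_width"])
E
```

```text
pics
top {'vertical_fov': 44.97662995455238, 'cx': 323.20657367820036, 'cy': 201.13863250100118, 'rvec': array([ 2.20926701, -2.15569869,  0.13217021]), 'tvec': array([0.06474878, 0.58570434, 1.32739802])}
side {'vertical_fov': 56.75584508871178, 'cx': 319.99390508735564, 'cy': 202.10233699871924, 'rvec': array([ 0.17979036, -2.88093715,  1.08149811]), 'tvec': array([0.57896515, 0.04052164, 1.02617106])}
0.1 [0.20380432 0.56411603 0.30323125] [-1.79937664e+02 -1.60095567e-02  1.60127410e+02] 0.08517521721744133
```

View pics/top0.png

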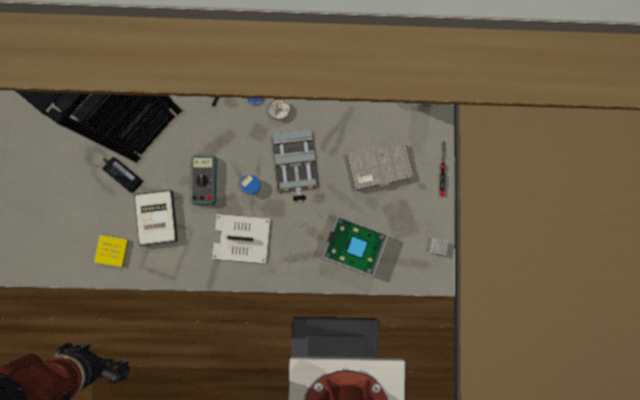

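View pics/side0.png

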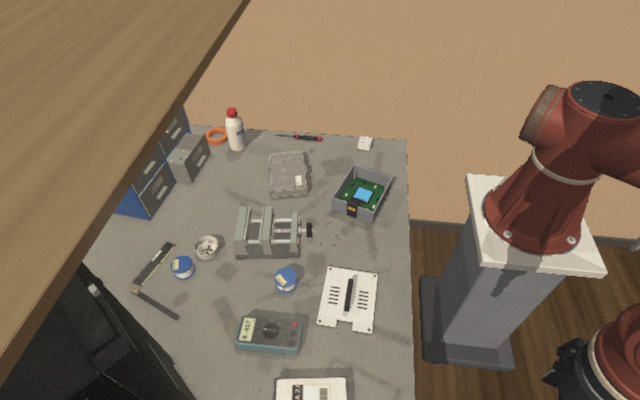

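The top view shows the unit around (357,246) with the connector at its left (331,238). The heat sink is at (440,247) near the right wall, and the cover is at (242,239) with its notch to the left (215,238).

```bash
cat > h.py <<'E'
import numpy as np, cv2
from plant import robot
def cal(n):
    c=robot.get_calibration(n); f=200/np.tan(np.radians(c["vertical_fov"]/2))
    R=cv2.Rodrigues(np.array(c["rvec"]))[0]; t=np.array(c["tvec"]).ravel()
    return f,c["cx"],c["cy"],R,t
def ray(C,uv,z):
    f,cx,cy,R,t=C; d=R.T@np.array([(uv[0]-cx)/f,(uv[1]-cy)/f,1]); o=-R.T@t
    return o+d*(z-o[2])/d[2]
def proj(C,p):
    f,cx,cy,R,t=C; q=R@np.array(p)+t; return np.array([cx+f*q[0]/q[2],cy+f*q[1]/q[2]])
E
python3 - <<'E'
from h import *
np.set_printoptions(precision=4,suppress=True)
C=cal("top"); im=cv2.imread("pics/top0.png"); hsv=cv2.cvtColor(im,cv2.COLOR_BGR2HSV)
print("cam",-C[3].T@C[4])
for n,uv,z in[("sink",(440,247),.026),("pad",(357,246),.014),("conn",(331,238),.06),("cover",(242,239),.01),("notch",(215,238),.01),("meter",(204,180),.04),("spool",(250,184),.033),("driver",(443,175),.016),("wall",(457,247),0),("edge",(360,295),0),("vise",(297,197),.04),("box",(380,165),.03)]: print(n,ray(C,uv,z))
def rect(m,z,n):
    cs=cv2.findContours(m,cv2.RETR_EXTERNAL,cv2.CHAIN_APPROX_NONE)[0]; c=max(cs,key=cv2.contourArea)
    b=cv2.boxPoints(cv2.minAreaRect(c)); print(n,cv2.contourArea(c)); print(np.array([ray(C,p,z) for p in b]), np.mean([ray(C,p,z) for p in b],0))
m=cv2.inRange(hsv,(85,80,120),(115,255,255)); m[:,:320]=0; rect(m,.014,"pad")
m=cv2.inRange(hsv,(0,0,185),(180,40,255)); k=m.copy(); k[:,:205]=0;k[:,280:]=0;k[:200]=0;k[280:]=0; rect(k,.009,"cover")
W=cal("wrist"); print("wrist cam",-W[3].T@W[4],W[3].T[:,2],W[0])
a=im[200:290,200:290]; b=im[200:290,310:460]
cv2.imwrite("pics/crop.png",cv2.resize(np.hstack([a,b]),None,fx=3.3,fy=4,interpolation=cv2.INTER_CUBIC))
wr=robot.grab_frame("wrist"); cv2.imwrite("pics/w0.png",wr)
E
```

```text
cam [0.4519 0.1095 1.3759]
sink [ 0.4636 -0.2509  0.026 ]
pad [ 0.461  -0.0192  0.014 ]
conn [0.4807 0.0563 0.06  ]
cover [0.473  0.3043 0.01  ]
notch [0.474  0.3798 0.01  ]
meter [0.6331 0.4114 0.04  ]
spool [0.6262 0.2848 0.033 ]
driver [ 0.669  -0.2622  0.016 ]
wall [ 0.4649 -0.3066  0.    ]
edge [ 0.324  -0.0313  0.    ]
vise [0.5924 0.1524 0.04  ]
box [ 0.6905 -0.0791  0.03  ]
pad 246.0
[[ 0.4455  0.0124  0.014 ]
 [ 0.4894 -0.0043  0.014 ]
 [ 0.473  -0.0484  0.014 ]
 [ 0.4292 -0.0316  0.014 ]] [ 0.4593 -0.018   0.014 ]
cover 1764.5
[[0.4208 0.3806 0.009 ]
 [0.5392 0.3752 0.009 ]
 [0.5298 0.2333 0.009 ]
 [0.4113 0.2399 0.009 ]] [0.4752 0.3073 0.009 ]
wrist cam [0.126  0.5918 0.3725] [ 0.3011 -0.1096 -0.9473] 322.0788503207396
```

View pics/w0.png

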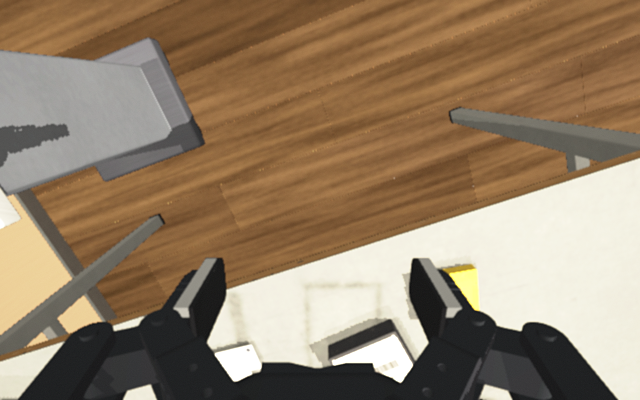

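The wrist view shows only the floor, the yellow note and the fingers (from row 260 down), so the camera sits on the tool's +x side. Next I'll look at the cover, the unit and the sink with the wrist camera, on the way to the sink.

```bash
python3 - <<'E'
from h import *
import pickle
np.set_printoptions(precision=4,suppress=True)
S,T=cal("side"),cal("top")
print("table edge from side",ray(S,(280,133),0),ray(S,(408,140),0))
for z in(-.6,-.8,-1): print(z,"baseboard side",ray(S,(450,227),z),"top",ray(T,(457,350),z))
out={}
for n,p,yaw in[("cover",(.475,.285,.30),86),("unit",(.46,-.04,.32),70),("sink",(.464,-.26,.24),90)]:
    if robot.ik(p,[180,0,yaw]) is None: print("noik",n)
    robot.move_pose(p,[180,0,yaw]); robot.pause(.25)
    C=cal("wrist"); im=robot.grab_frame("wrist"); out[n]=C; cv2.imwrite(f"pics/w_{n}.png",im)
    s=robot.observe(); print(n,s["time"],s["q"],s["tool_pos"],s["tcp_rot"])
pickle.dump(out,open("cams.pkl","wb"))
a=[cv2.imread(f"pics/w_{n}.png") for n in out]
m=np.hstack([a[0][:290,150:500],a[1][:290,150:500]])
b=np.zeros((290,700,3),np.uint8); b[:,:640]=a[2][:290]
cv2.imwrite("pics/all.png",np.vstack([m,b]))
E
```

```text
table edge from side [ 0.7613 -0.2854 -0.    ] [ 0.3229 -0.2969 -0.    ]
-0.6 baseboard side [ 0.0262 -0.4221 -0.6   ] top [ 0.0585 -0.4866 -0.6   ]
-0.8 baseboard side [-0.0382 -0.5835 -0.8   ] top [ 0.0187 -0.547  -0.8   ]
-1 baseboard side [-0.1026 -0.745  -1.    ] top [-0.0211 -0.6073 -1.    ]
cover 1.9 [ 17.4969  -2.1395  -3.102   89.0343   0.0015 111.4274] [0.4747 0.2855 0.3   ] [179.9976  -0.0026  86.0695]
unit 3.4333 [-21.1948 -18.0214 -15.2088  92.8231   0.0027  88.7363] [ 0.4601 -0.0394  0.3199] [-179.9896   -0.0029   70.0689]
sink 4.6667 [-43.2849  -6.1949 -13.152   82.9941   0.0028  46.6556] [ 0.4644 -0.2594  0.2405] [179.9625   0.0315  90.0594]
```

View pics/all.png

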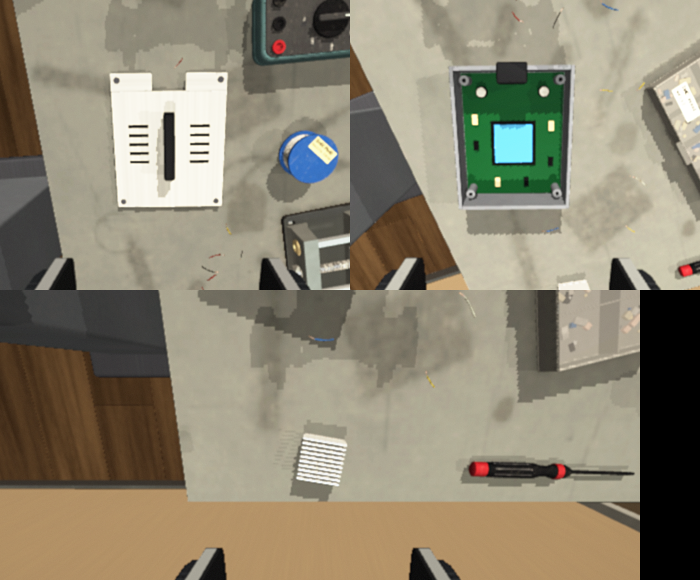

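The wrist crops are clear. The cover has its corners near (261,74), (377,73) and (267,208) in the original image columns, with the notch at the top. The unit's pad is centred at (663,143) with the connector at the top, and the sink is at (322,170), slightly turned. Next I'll measure each one on its own plane and draw the predictions as a check.

```bash
cat > meas.py <<'E'
from h import *
def rectw(C,m,z):
    c=max(cv2.findContours(m,cv2.RETR_EXTERNAL,cv2.CHAIN_APPROX_NONE)[0],key=cv2.contourArea)
    p=np.array([ray(C,q[0],z)[:2] for q in c],np.float32)*1000
    r=cv2.minAreaRect(p); return np.array(r[0])/1000,r[1],r[2]
def box(C,xy,yaw,hx,hy,z):
    a=np.radians(yaw); R=np.array([[np.cos(a),-np.sin(a)],[np.sin(a),np.cos(a)]])
    return [proj(C,[*(np.array(xy)+R@np.array(v)),z]) for v in((-hx,-hy),(hx,-hy),(hx,hy),(-hx,hy))]
def draw(im,pts,k,col=(0,0,255)):
    cv2.polylines(im,[np.int32((np.array(pts)+.5)*k*16)],True,col,1,cv2.LINE_AA,4)
E
python3 - <<'E'
from meas import *
import pickle
np.set_printoptions(precision=4,suppress=True)
C=pickle.load(open("cams.pkl","rb")); I={n:cv2.imread(f"pics/w_{n}.png") for n in C}
h=lambda n:cv2.cvtColor(I[n],cv2.COLOR_BGR2HSV)
m=cv2.inRange(h("cover"),(0,0,215),(180,40,255)); m[:,:230]=0;m[:,400:]=0;m[240:]=0
cv=rectw(C["cover"],m,.009)
m=cv2.inRange(h("unit"),(85,70,150),(110,255,255)); pd=rectw(C["unit"],m,.014)
m=cv2.inRange(h("unit"),(40,60,30),(84,255,200)); m=cv2.morphologyEx(m,cv2.MORPH_CLOSE,np.ones((9,9))); gb=rectw(C["unit"],m,.010)
m=cv2.inRange(h("sink"),(0,0,200),(180,40,255)); m[:100]=0;m[210:]=0;m=cv2.morphologyEx(m,cv2.MORPH_CLOSE,np.ones((5,5))); sk=rectw(C["sink"],m,.026)
for n,r in(("cover",cv),("pad",pd),("board",gb),("sink",sk)): print(n,r)
yaw=lambda r:(r[2]+45)%90-45
k=3; B=[]
def crop(n,x0,y0,w,hh,polys,k):
    b=cv2.resize(I[n],None,fx=k,fy=k,interpolation=cv2.INTER_CUBIC)
    for p in polys: draw(b,p,k)
    return b[y0*k:(y0+hh)*k,x0*k:(x0+w)*k]
yc,yu,ys=yaw(cv),yaw(pd),yaw(sk)
a=np.radians(yu); uc=pd[0]+.008*np.array([-np.sin(a),np.cos(a)])
print("unit",uc,yu,"cover",yc,"sink",ys)
A=crop("cover",250,60,135,160,[box(C["cover"],cv[0],yc,.062,.075,.009)],3)
U=crop("unit",440-150+0,55,135,160,[box(C["unit"],uc,yu,.062,.075,.052),box(C["unit"],pd[0],yu,.022,.022,.014)],3)
S=crop("sink",285,130,75,80,[box(C["sink"],sk[0],ys,.02,.02,.026)],6)[:480,:405]
cv2.imwrite("pics/ov.png",np.hstack([A,U]));cv2.imwrite("pics/ovs.png",S)
E
```

```text
cover (array([0.4777, 0.3068]), (149.47756958007812, 123.8038101196289), 86.77666473388672)
pad (array([ 0.4619, -0.0197]), (44.36184310913086, 44.94963073730469), 70.09636688232422)
board (array([ 0.4644, -0.0122]), (139.4296875, 114.99629974365234), 70.78289794921875)
sink (array([ 0.4684, -0.2489]), (43.69794845581055, 39.931880950927734), 80.54843139648438)
unit [ 0.4647 -0.0122] -19.90363311767578 cover -3.2233352661132812 sink -9.451568603515625
```

View pics/ov.png

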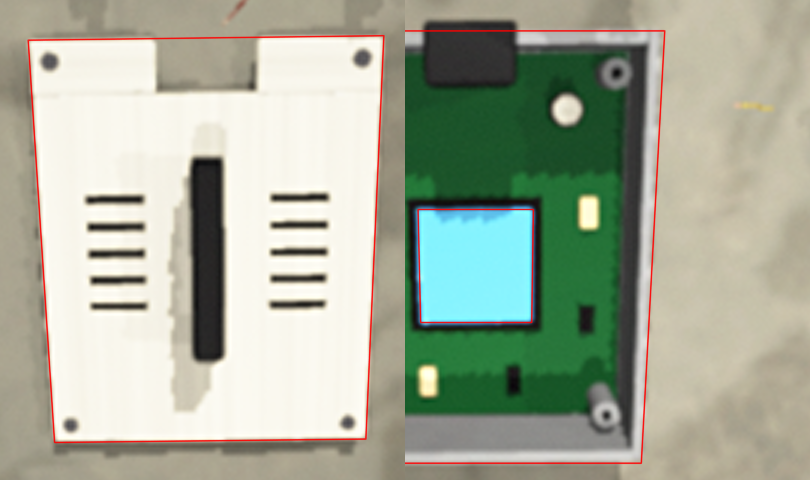

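View pics/ovs.png

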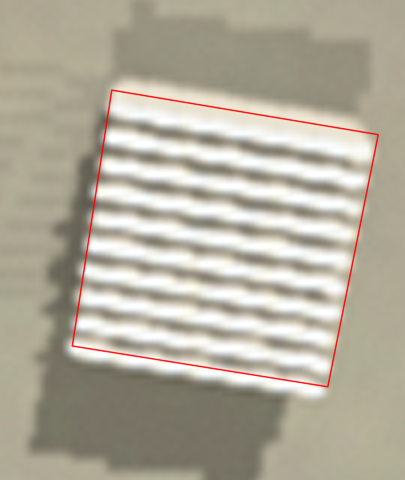

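The overlays fit: the plate and rim outlines are on their edges. The sink mask takes in about 3.7 mm of its +y side face, so I'll shift its centre 1.9 mm towards its -y. Now I'll pick the sink.

```bash
python3 - <<'E'
from h import *
np.set_printoptions(precision=4,suppress=True)
p=(.4681,-.2508)
robot.move_pose([*p,.14],[180,0,80.55])
print(robot.line_to([*p,.077],vel=.08,guard=8))
robot.set_gripper(0.03); s=robot.observe(); print(s["tool_pos"],s["gripper_width"],s["gripper_force"],s["ft_force"])
robot.line_to([*p,.16],vel=.12)
robot.move_pose([.4619,-.0197,.20],[180,0,70.2]); robot.pause(.2)
cv2.imwrite("pics/held.png",robot.grab_frame("wrist")[:, 100:540])
s=robot.observe(); print(s["time"],s["tool_pos"],s["gripper_width"],s["gripper_force"],s["ft_force"])
E
```

```text
False
[ 0.4684 -0.2511  0.0776] 0.03870276508579878 61.691826581954956 [-0.1346 -0.117   4.7584]
8.6083 [ 0.462  -0.0206  0.1997] 0.038620306994231586 60.97060203552246 [-0.0222  1.1037 -0.6169]
```

View pics/held.png

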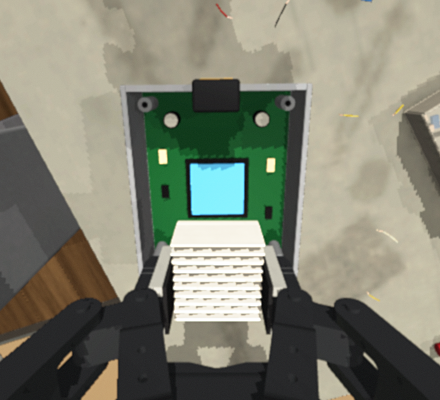

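The sink is held squarely and the pad is visible below it. I'll lower it, release, and image the unit again.

```bash
python3 - <<'E'
from meas import *
import pickle
np.set_printoptions(precision=4,suppress=True)
p=(.4619,-.0197)
robot.line_to([*p,.105],vel=.1); print(robot.line_to([*p,.0905],vel=.02,guard=5))
s=robot.observe(); print(s["tool_pos"],s["ft_force"])
robot.set_gripper(.056); robot.pause(.1)
robot.line_to([*p,.2],vel=.12)
robot.move_pose([.46,-.04,.32],[180,0,70.1]); robot.pause(.25)
C=cal("wrist"); im=robot.grab_frame("wrist"); cv2.imwrite("pics/w_unit2.png",im); pickle.dump(C,open("u2.pkl","wb"))
print(robot.observe()["time"])
h=cv2.cvtColor(im,cv2.COLOR_BGR2HSV)
m=cv2.inRange(h,(40,60,30),(84,255,200)); m=cv2.morphologyEx(m,cv2.MORPH_CLOSE,np.ones((9,9))); print("board",rectw(C,m,.010))
m=cv2.inRange(h,(85,70,150),(110,255,255)); m=cv2.dilate(m,np.ones((3,3)));print("pad",rectw(C,m,.014))
k=3; b=cv2.resize(im,None,fx=k,fy=k,interpolation=cv2.INTER_CUBIC)
draw(b,box(C,(.4647,-.0122),-19.7,.062,.075,.052),k); draw(b,box(C,(.4619,-.0197),-19.7,.02,.02,.04),k)
cv2.imwrite("pics/ov2.png",b[55*k:215*k,235*k:390*k])
E
```

```text
True
[ 0.4617 -0.0196  0.0915] [-0.8914 -0.4601  5.5949]
12.675
board (array([ 0.4647, -0.0121]), (138.5408172607422, 115.200439453125), 70.16500854492188)
pad (array([ 0.4619, -0.0195]), (45.327613830566406, 47.66405487060547), 70.1369400024414)
```

View pics/ov2.png

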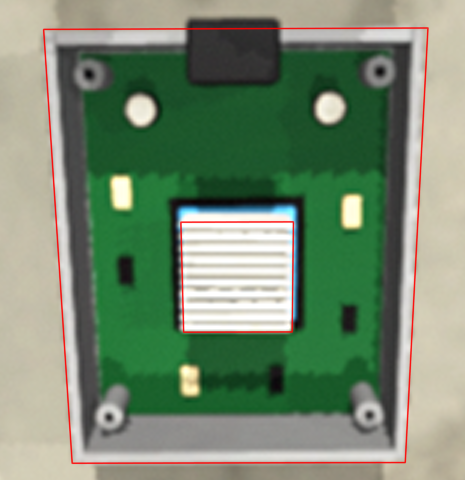

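The sink stands centred on the pad, with its top matching the predicted box, and the rim outline fits all round. Now I'll grasp the cover, carry it over, and look before inserting.

```bash
python3 - <<'E'
from h import *
np.set_printoptions(precision=4,suppress=True)
p=(.4777,.3068)
robot.move_pose([*p,.17],[180,0,86.78])
print(robot.line_to([*p,.087],vel=.08,guard=8))
robot.set_gripper(0.0); s=robot.observe(); print(s["tool_pos"],s["gripper_width"],s["gripper_force"],s["ft_force"])
robot.line_to([*p,.19],vel=.1)
u=(.4647,-.0122)
robot.move_pose([*u,.19],[180,0,70.15]); robot.pause(.3)
cv2.imwrite("pics/held2.png",robot.grab_frame("wrist"))
s=robot.observe(); print(s["time"],s["tool_pos"],s["tcp_rot"],s["gripper_width"],s["gripper_force"],s["ft_force"],s["torque"])
E
```

```text
False
[0.4779 0.3069 0.0874] 0.01083961187646922 58.980175852775574 [-0.6272  0.1585  4.2836]
18.4917 [ 0.4648 -0.0117  0.19  ] [-179.9918   -0.0012   70.2055] 0.011144505997503253 58.37711691856384 [ 0.4822 -0.2381 -3.5624] [-0.0213  0.0281 -0.0317]
```

View pics/held2.png

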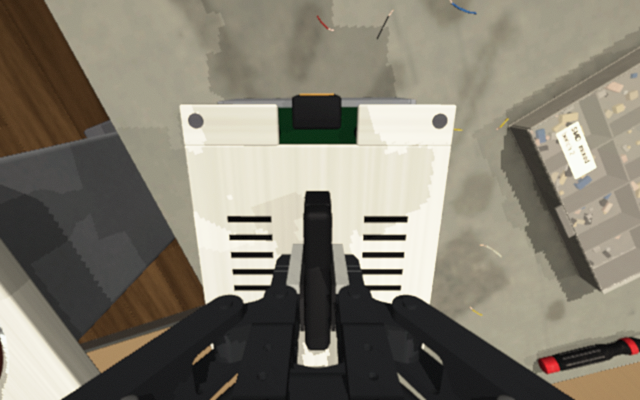

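The cover is held level, with its notch corners at (180,106) and (456,105), and the connector at (317,96) lies inside the notch columns. I'll measure its in-hand pose from the +y edge and the notch against the expected pose.

```bash
python3 - <<'E'
from meas import *
np.set_printoptions(precision=4,suppress=True)
C=cal("wrist"); im=cv2.imread("pics/held2.png"); h=cv2.cvtColor(im,cv2.COLOR_BGR2HSV)
m=cv2.inRange(h,(0,0,185),(180,50,255)); z=.190-.0874+.009
xs=np.r_[190:272,366:446]; top=np.array([ray(C,(x,np.argmax(m[60:160,x]>0)+60-.5),z)[:2] for x in xs])
L=[];Rr=[]
for y in range(115,200):
    r=np.flatnonzero(m[y,150:490])+150
    L.append(ray(C,(r[0]-.5,y),z)[:2]); Rr.append(ray(C,(r[-1]+.5,y),z)[:2])
def fit(p):
    v=cv2.fitLine(np.float32(p),cv2.DIST_HUBER,0,.001,.001).ravel(); return v[2:],v[:2]
a=np.radians(-19.8); ex=np.array([np.cos(a),np.sin(a)]); ey=np.array([-ex[1],ex[0]]); u=np.array(robot.observe()["tool_pos"][:2])
for n,p in(("top",top),("L",L),("R",Rr)):
    c,d=fit(p); print(n,"offset from tcp x,y in case axes mm",1000*(c-u)@ex,1000*(c-u)@ey,"dir",np.degrees(np.arctan2(d[1],d[0])))
# notch sides and connector
y=128; r=np.flatnonzero(m[y,250:400]==0)+250
for x in(r[0],r[-1]): print("notch side",1000*(ray(C,(x,y),z)[:2]-u)@ex)
E
```

```text
top offset from tcp x,y in case axes mm 9.628197381581053 74.90703907935193 dir -19.784262
L offset from tcp x,y in case axes mm -61.34181933698024 50.6232417879398 dir 70.36741
R offset from tcp x,y in case axes mm 61.530765880070796 44.372936840280765 dir 70.549736
notch side -17.761716060752597
notch side 17.957346097808703
```

In hand, the cover is centred on the TCP to within 0.1 mm and its yaw matches the unit's. I'll insert it with a guard.

```bash
python3 - <<'E'
from meas import *
np.set_printoptions(precision=4,suppress=True)
u=(.4647,-.0122)
robot.line_to([*u,.150],vel=.08)
print(robot.line_to([*u,.1315],vel=.015,guard=6)); s=robot.observe(); print(s["time"],s["tool_pos"],s["tcp_rot"],s["ft_force"],s["torque"])
cv2.imwrite("pics/ins.png",robot.grab_frame("wrist"))
E
```

```text
True
20.1583 [ 0.4646 -0.0122  0.1333] [-179.9781    0.0022   70.1495] [-0.5253 -0.0034  5.2515] [ 0.0139  0.1111 -0.0245]
```

It made contact at TCP z 0.1333, and the predicted seated height was 0.1334. I'll release, retreat and check.

```bash
python3 - <<'E'
from meas import *
np.set_printoptions(precision=4,suppress=True)
u=(.4647,-.0122)
robot.set_gripper(.045); robot.pause(.1); robot.line_to([*u,.23],vel=.1)
robot.move_pose([.46,-.04,.34],[180,0,70.15]); robot.pause(.25)
C=cal("wrist"); im=robot.grab_frame("wrist"); print(robot.observe()["time"])
m=cv2.inRange(cv2.cvtColor(im,cv2.COLOR_BGR2HSV),(0,0,205),(180,45,255)); m[:,:220]=0;m[:,420:]=0;m[250:]=0
print(rectw(C,m,.055))
b=cv2.resize(im,None,fx=3,fy=3,interpolation=cv2.INTER_CUBIC); draw(b,box(C,u,-19.85,.062,.075,.055),3)
sd=robot.grab_frame("side")[155:235,315:410]
o=np.zeros((480,800,3),np.uint8); c=b[165:645,690:1150]; o[:,:460]=c; sd=cv2.resize(sd,(340,286),interpolation=cv2.INTER_CUBIC); o[:286,460:]=sd
cv2.imwrite("pics/fin.png",o)
E
```

```text
22.6833
(array([ 0.4644, -0.0123]), (148.63796997070312, 123.99327850341797), 70.21424102783203)
```

View pics/fin.png

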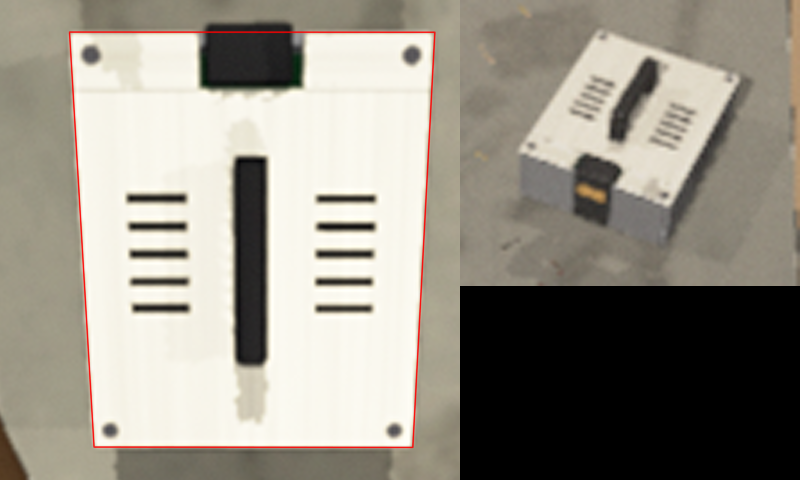

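The cover sits flush and centred on the unit, with the notch round the connector and its outline matching the prediction at rim height.

```bash
python3 -c "
from plant import robot
print(robot.job_done())"
```

```text
the job is handed in; nothing more can be done
None
```

The heat sink is standing on the pad, the cover is seated level on the rim with its notch round the connector, and the job was handed in at about 23 s; the simulator gave no verdict.

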